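Open the combination padlock and present it at the hasp

ROBOT

A 6-joint arm with a two-finger parallel gripper is mounted at the origin on the work surface. World frame = base frame: x ahead of the robot, y to its left, z up, the work surface at z = 0. Lengths are in m, angles in rad, forces in N, time in s.
With the tool pointing down it reaches from about 0.25 to 0.775 m from the base axis. Payload 4 kg.
Tool frame: the origin (TCP) lies on the centre line of the jaws, within the pads' length; the fingertips stand finger_overhang ahead of it and the grasp point (between the pads) lies 6 mm ahead of it (finger_overhang is the distance from the TCP to the fingertips, in m); z points along the fingers, y is the line along which they close (so a half turn about z gives the same grasp; the last joint's range is limited). The gripper opens to 94 mm and grips with 3 to 60 N. Pads are 16 mm wide; open, the fingers measure 119 mm over their backs; the gripper's body (75 mm by 177 mm) begins 78 mm behind the grasp point.
Start: joints at [-1.418, 0.087, 1.371, -0, 1.684, -0.103], TCP at [0.139, -0.532, 0.231] pointing down, gripper open.
Joint ranges: [-3.1, 3.1], [-0.76, 2.03], [0.27, 2.55], [-1.08, 4.22], [0.17, 2.65], [-2.57, 2.57]. Speed limits (rad/s): [2.79, 2.79, 3.14, 3.14, 3.14, 3.14].

INTERFACE

Orientations are given as a rotation vector (axis times angle).
In Python, from cell import * gives the robot as it stands. Calls block until the motion is done:
- goto(position, orientation): joint-space move of the TCP to a pose.
- line_to(position, rotation=None, velocity=0.15, force_limit=None): straight line of the TCP; rotation=None keeps the orientation; velocity is the mean speed in m/s. With force_limit (N) it stops when the force on the tool has changed by that much, and returns True; else False.
- goto_joints(angles): joint-space move.
- command_gripper(opening, newtons=None): finger opening in m; newtons is the grip in N (None keeps the last); returns when the fingers have stopped.
- wait(seconds).
- ik(position, orientation): joint angles nearest the present ones, or None.
- state(): the state.
- snapshot(name): name is "scene" or "top"; returns the picture (480x640x3 uint8, red, green, blue); there is no depth.
- camera_model(name): a dict with "intrinsics" (3x3 intrinsics, pixels), "T" (4x4, takes a point from camera to world coordinates). Camera axes: x right, y down, z forward; pixel columns grow to the right and rows downward; lengths in m; the calibration is good to about 2 mm. A picture is of the moment at which its call begins. camera_model takes no time and is no camera call.
A pose or a line that the arm cannot do raises MotionError and nothing moves.
- hand_in(): hands the job in; it is judged then, once.
The state is a dict: "time": time; "qpos": joint angles; "qd": joint speeds; "joint_torque": joint torques, N m; "ee_pos": TCP position; "tcp_rot": TCP orientation; "ft_force": force on the tool from outside, world axes, zero at the start; "torque": the same for the moment, N m; "gripper_width": finger opening in m; "grasp_force": force on a finger pad.
Only numpy, scipy, OpenCV 4.12 (cv2) and the standard library are available. Lean on these libraries where they do the work, as an engineer would, in place of code of your own. Each camera call takes 0.05 s, during which the arm holds its last target. There are 200 camera calls.

TASK

On the watch desk a combination padlock lies on its back in a black rest. Turn its dial clockwise past its clicks until the dial's white zero line points straight at the shackle and matches the mark on the body, pull the shackle fully open, then lift the lock out by the shackle and finish while still holding it: open, hanging from its shackle with the body below, straight above the staple of the grey steel case and its lower edge about 5 cm above it. Do not let go at the end, and leave the mug, the radio and the torch where they are.

Things in the scene. Friction and masses are not known exactly. Their poses are not given: they have to be found in the camera images.
- padlock_center (a point): Centre of the padlock's body, a steel block 60 (along its x) x 86 (y) x 30 mm (z), the lock about 0.6 kg in all. It starts lying flat in the rest with its dial up; own z is out of the dial face, own x points away from the shackle (the shackle is on the -x side, at the start roughly towards the robot). The lock is loose in the rest.
- dial_grip (a point): Point on the dial's axis at the height to grip: 22 mm above the body's top face, which is 55 mm above the desk. The dial is a plate of 56 mm diameter, 3 mm thick, with a round knurled knob of 36 mm diameter that rises to 30 mm above the body's top face. Its white zero line is on the plate and on the knob's top; this point turns with the dial and the line lies along its -x axis.
- dial (a joint): Dial angle in rad, counter-clockwise positive seen from above the dial. 0: the zero line points to the shackle, at the small white mark on the steel block. That is the only setting (within about 0.14 rad) in which the shackle can be pulled. It starts at 0.7 to 2.3 and must be turned clockwise to 0; a spring catch clicks into a notch every 0.524 rad (0 is one of them, with about 0.08 rad of play) and takes some 0.1 N m to pass. It has end stops at -3.1 and 3.1.
- shackle_bow (a point): Middle of the shackle's straight cross bar: a round steel bar of 8 mm diameter, about 38 mm straight, along the lock's y, 79 mm from the lock's centre on its -x side when shut (104 mm when open). At the start it is 40 mm above the desk and free below. The loop between bar and body is 45 mm long when shut and 44 mm wide inside. Pinched across, the bar can turn between the fingers, so the lock swings down and hangs when lifted.
- shackle (a joint): How far the shackle is pulled out of the body (along the lock's -x), m: 0 shut, 0.025 fully open, at its stop. It has about 1.5 N of friction and no spring; unless the dial is at 0 it is blocked after about 2 mm.
- rest: Fixed black rest that holds the padlock; origin at the desk under the lock's centre, x and y along the lock's. Floor 25 mm above the desk, side walls and two cheeks in front of the body (outside the shackle's legs, so the body cannot follow the shackle) up to 45 mm, a low lip of 6 mm behind. Outline 80 x 105 mm. The lock lifts out upward, shackle end first.
- case: Fixed grey steel case 160 (x) x 180 (y) x 60 mm; origin at its underside's centre. Near the middle of its -x edge, on the lid, is the hasp plate with the staple.
- staple_top (a point): Top of the staple, an upright steel loop 24 mm wide, 85 mm above the desk; the lock is to hang straight above it.
- mug: White mug, 76 mm across, 85 mm high, handle on its +y side; bystander, origin at its foot.
- radio: Black hand-held radio lying flat, 115 x 56 x 34 mm plus a 70 mm aerial along +x; bystander, origin at its underside.
- torch: Aluminium torch standing on its head, 44 mm across, 125 mm high; bystander, origin at its foot.
- padlock: The same padlock as a whole; origin at the centre of its back (the underside as it lies), 15 mm below padlock_center; axes as given there.
Mind the look-alikes: they are no part of the job. What is shaped like the padlock but yellow is not meant.

How it is judged:
On the way, in this order (a step that is already met when the one before it is completed fails the run):
1. the dial is at its zero click while the shackle is still shut (value of joint dial between -0.15 and 0.15 rad and value of joint shackle below 0.004 m), for 0.2 s.
2. the shackle is pulled fully open (value of joint shackle above 0.021 m), for 0.2 s.
At the end, for the whole second after the job is handed in: Held by the shackle's bar (grasp point within 30 mm, force over 1 N), shackle 20 mm or more out; body below the shackle (own x within 0.74 rad of straight down), its centre within 50 mm horizontally of the staple and 120 to 250 mm above the desk, not touching the case (value of joint shackle above 0.02 m and angle between padlock_center's own x axis and vertical above 2.4 rad and horizontal distance between padlock_center and staple_top below 0.05 m and z of padlock_center in the frame of case between 0.12 and 0.25 m and horizontal distance between shackle_bow and the grasp point below 0.03 m and contact force between the fingers and padlock above 1 N and contact force between padlock and case below 0.1 N); the arm keeps its last pose, push and grip.
It fails at once if the mug is disturbed (moved over 30 mm) (distance of mug from where it was at the start of the episode above 0.03 m).
It fails at once if the radio is disturbed (moved over 30 mm) (distance of radio from where it was at the start of the episode above 0.03 m).
It fails at once if the torch is disturbed (moved over 30 mm) (distance of torch from where it was at the start of the episode above 0.03 m).
It also fails if it takes over 72 s, if anything falls off the work surface, if the arm or the gripper's body presses on something with over 40 N, if the wrist force passes 120 N, or if a joint passes its speed limit or range.

## Working session

There is one attempt and no reset: what is moved stays moved. The work goes in short steps, each a Python script; the robot and the scene stay as the last script left them, time stands still between calls to the robot, and variables do not carry over. Pictures are saved under pics/ and viewed, at most 10 in all, crops included, and the job is handed in when it is done.

```bash
mkdir -p pics; ls
python3 - <<'E'
from cell import *
import cv2
for n in("scene","top"):
    cv2.imwrite(f"pics/{n}0.png",snapshot(n)[:,:,::-1]); c=camera_model(n); print(c["intrinsics"],c["T"])
s=state();print({k:s[k] for k in("time","ee_pos","tcp_rot","gripper_width")}); print([k for k in s])
E
grep -rn finger_overhang . | head
```

```text
pics
[[555.821283     0.         321.85374592]
 [  0.         555.821283   236.04718437]
 [  0.           0.           1.        ]] [[ 0.33634727  0.51990997 -0.78521598  1.64354034]
 [ 0.94172088 -0.18065408  0.28377082 -0.39544106]
 [ 0.00568281 -0.83489983 -0.55037259  0.8497785 ]
 [ 0.          0.          0.          1.        ]]
[[521.27361292   0.         319.95906388]
 [  0.         521.27361292 235.42357916]
 [  0.           0.           1.        ]] [[-0.02179795 -0.98250619  0.18494982  0.31611939]
 [-0.99974544  0.02249886  0.00169166  0.02143348]
 [-0.00582323 -0.18486587 -0.98274651  1.37758387]
 [ 0.          0.          0.          1.        ]]
{'time': 0.1, 'ee_pos': array([ 0.13908478, -0.53166736,  0.22943909]), 'tcp_rot': array([-3.11400122e+00, -4.00467383e-01,  6.84337997e-05]), 'gripper_width': 0.09413340335771321}
['time', 'qpos', 'qd', 'joint_torque', 'ee_pos', 'tcp_rot', 'ft_force', 'torque', 'grasp_force', 'gripper_width']
```

View pics/scene0.png

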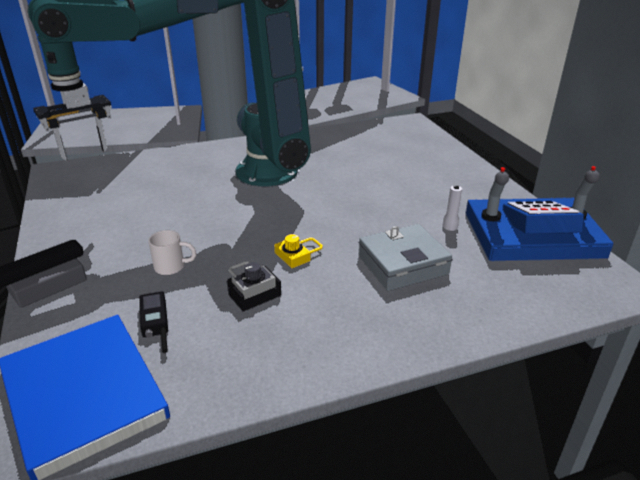

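View pics/top0.png

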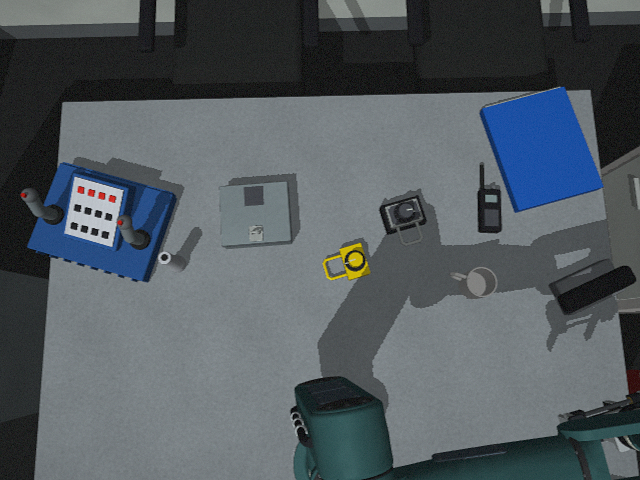

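The scene view shows the padlock in its rest near (255,283) and the staple near (395,233). In the top view the padlock's dial is at about (405,211), its shackle bar at (411,241) and the staple at (256,232). The yellow look-alike is at (352,262), the mug at (481,282), the radio at (489,210) and the torch at (170,258). Next I enlarge the lock and staple.

```bash
cat > h.py <<'E'
from cell import *
import numpy as np, cv2
from scipy.spatial.transform import Rotation as R
def ray(n,px,z):
    c=camera_model(n);K=c["intrinsics"];T=c["T"]
    d=T[:3,:3]@np.linalg.solve(K,[px[0],px[1],1]);o=T[:3,3]
    return o+d*(z-o[2])/d[2]
def proj(n,p):
    c=camera_model(n);q=np.linalg.inv(c["T"])@np.r_[p,1];u=c["intrinsics"]@q[:3];return u[:2]/u[2]
def crop(n,u,v,w,h,s):
    im=snapshot(n)[:,:,::-1][v:v+h,u:u+w];return cv2.resize(im,None,fx=s,fy=s,interpolation=cv2.INTER_CUBIC)
E
python3 - <<'E'
from h import *
a=crop("top",370,185,75,65,8)
b=crop("scene",215,245,80,70,7)[:520]
c=crop("top",236,215,40,40,4)
a=a[:520]
b=cv2.resize(b,(int(b.shape[1]),b.shape[0]))
cv2.imwrite("pics/a.png",a); 
cv2.imwrite("pics/b.png",np.hstack([b,np.vstack([c,np.zeros((b.shape[0]-160,160,3),np.uint8)])]));print(a.shape)
E
```

```text
(520, 600, 3)
```

View pics/a.png

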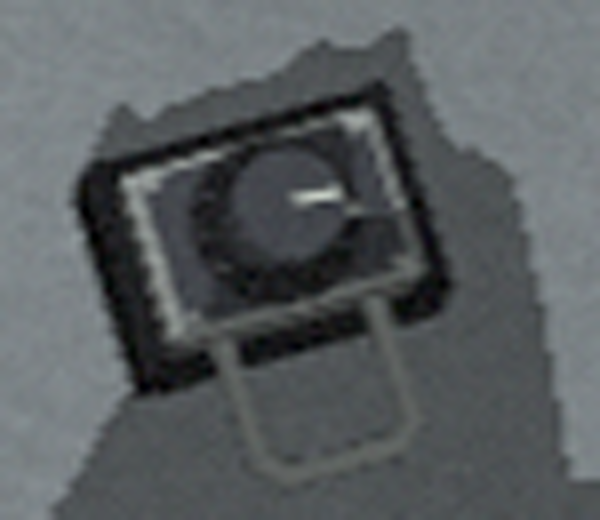

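View pics/b.png

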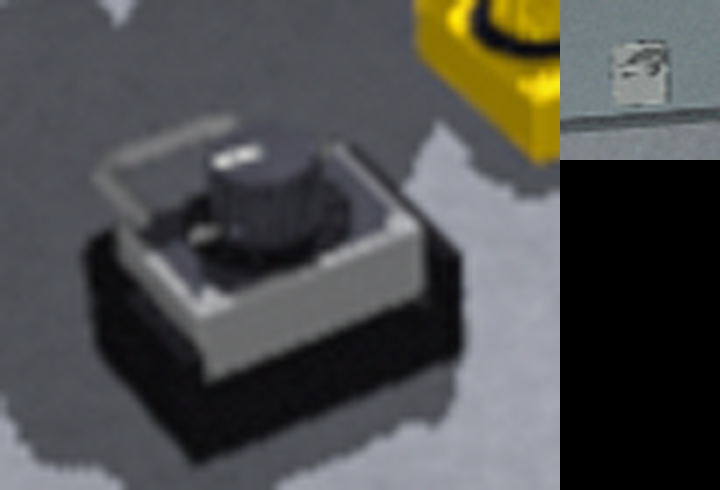

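Top crop (8x, offset 370,185): knob top centre is near (288,195), the zero line's outer end near (340,193), and the bar's middle near (341,461). The body's top-face corners are (122,180), (370,105), (420,268) and (180,340). The other crop shows the staple loop at about (95,52) in its 4x inset.

Run:
```python
from h import *
f=lambda u,v:(370+(u+.5)/8-.5,185+(v+.5)/8-.5)
k=ray("top",f(288,195),.085);bar=ray("top",f(341,461),.040);tip=ray("top",f(342,192),.085)
cs=[ray("top",f(*c),.055) for c in((122,180),(370,105),(420,268),(180,340))]
print("knob",k,"bar",bar,"body",np.mean(cs,0),"sides",[np.linalg.norm(cs[i]-cs[i-1]) for i in range(4)])
print("dist",np.linalg.norm((bar-k)[:2]))
y=np.arctan2(*(k-bar)[[1,0]]);print("yaw knob-bar",y)
e=(cs[0]-cs[1]);e2=(cs[3]-cs[2]);print("yaw edge",[np.arctan2(-v[0],v[1]) for v in(e,e2)], [np.arctan2(*(cs[a]-cs[b])[[1,0]]) for a,b in((1,2),(0,3))])
l=tip-k;print("line ang",np.arctan2(l[1],l[0]))
# check in scene: knob top
print("knob in scene", proj("scene",k), "crop", (proj("scene",k)-[215,245])*7)
print("staple top", ray("top",(236+95/4,215+52/4),.085),ray("scene",(395,228),.085))
g=cv2.cvtColor(snapshot("scene"),cv2.COLOR_RGB2GRAY)
cv2.imwrite("pics/s.png",np.hstack([crop("scene",375,215,40,40,9),crop("top",236,212,40,40,9)]))
# knob from scene : centre of knob top in crop b ~ (268,150)
print("knob scene", ray("scene",(215+268/7,245+150/7),.085))
for n,p in (("mug",(481,282)),("torch",(165,258)),("radio",(489,210))): print(n,ray("top",p,.05))
```

```text
knob [ 0.6229662  -0.19564825  0.085     ] bar [ 0.54445065 -0.21578995  0.04      ] body [ 0.62089188 -0.1953571   0.055     ] sides [np.float64(0.0560361986387622), np.float64(0.08533949091524885), np.float64(0.056420577913796524), np.float64(0.08191315765170844)]
dist 0.08105787290346597
yaw knob-bar 0.2511162258387485
yaw edge [np.float64(0.27651947394376336), np.float64(0.27227770080150865)] [np.float64(0.23534704109424054), np.float64(0.296235756973332)]
line ang -1.5370265972611066
knob in scene [252.55343679 267.255974  ] crop [262.87405756 155.79181797]
staple top [0.58198887 0.17563646 0.085     ] [0.57864389 0.18833582 0.085     ]
knob scene [ 0.62040372 -0.1932948   0.085     ]
mug [ 0.43604197 -0.38325743  0.05      ]
torch [0.51596027 0.42394221 0.05      ]
radio [ 0.62337915 -0.41891913  0.05      ]
```

View pics/s.png

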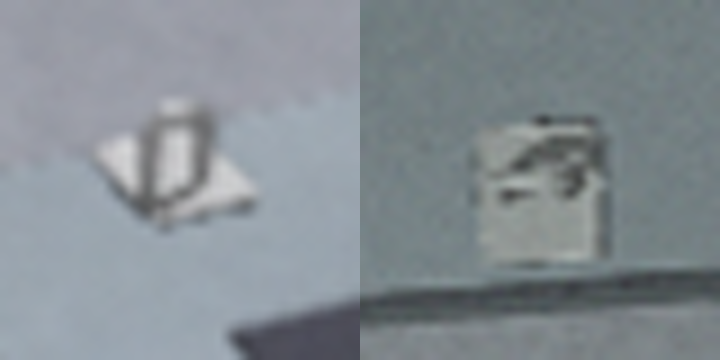

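The staple top is at about (0.581, 0.183), consistent in both views. The lock is at (0.6215, -0.195) with yaw about 0.265 and the dial at about 1.37. Sizes and the bar-to-centre distance (81 mm measured, 79 mm nominal) match. Now I turn the dial.

```bash
cat >> h.py <<'E'
C=np.array([.6215,-.195]);Y=.265;ST=np.array([.581,.183])
def down(psi): return (R.from_euler('z',psi)*R.from_euler('x',np.pi)).as_rotvec()
E
python3 - <<'E'
from h import *
for psi in np.arange(-3,3.2,.5):
    q=ik(np.r_[C,.083],down(psi)); print(round(psi,2), None if q is None else np.round(q,2)[[0,5]])
for psi in (Y-np.pi/2,Y+np.pi/2):
    print(psi,[None if q is None else np.round(q,2) for q in (ik(np.r_[C-.079*np.array([np.cos(Y),np.sin(Y)]),.046],down(psi)),ik([*ST,.3],down(psi)))])
E
```

```text
-3.0 [-0.39 -2.1 ]
-2.5 None
-2.0 None
-1.5 None
-1.0 [-0.39  2.18]
-0.5 [-0.39  1.68]
0.0 [-0.39  1.18]
0.5 [-0.39  0.68]
1.0 [-0.39  0.18]
1.5 [-0.39 -0.32]
2.0 [-0.39 -0.82]
2.5 [-0.39 -1.32]
3.0 [-0.39 -1.82]
-1.3057963267948964 [array([-0.47,  0.27,  1.53, -0.  ,  1.34,  2.4 ]), None]
1.8357963267948967 [array([-0.47,  0.27,  1.53,  0.  ,  1.34, -0.74]), array([ 0.21,  0.22,  1.08, -0.  ,  1.84, -0.05])]
```

Run:
```python
from h import *
p=1.7
command_gripper(.08)
goto(np.r_[C,.17],down(p))
print(line_to(np.r_[C,.083],velocity=.08,force_limit=8), state()["ee_pos"],state()["ft_force"])
command_gripper(.03,20)
s=state();print(s["gripper_width"],s["grasp_force"],s["ft_force"],s["ee_pos"])
for d in np.linspace(.2,1.37,7): goto(np.r_[s["ee_pos"]],down(p-d)); t=state();print(round(d,2),t["torque"].round(3),t["ft_force"].round(1),t["time"])
cv2.imwrite("pics/t1.png",crop("top",370,180,75,70,8))
```

```text
False [ 0.62201113 -0.19520591  0.08391888] [ 0.47663181 -0.28508394  1.05516392]
0.03540607670852421 20.62858014833182 [-3.48593044 -0.27111744  4.2710261 ] [ 0.621081   -0.19521575  0.08352722]
0.2 [-0.096  0.263  0.008] [-1.8  0.8  3.6] 5.2667
0.4 [-0.094  0.374 -0.017] [-1.7 -0.3  3. ] 5.575
0.59 [-0.097  0.4    0.044] [-2.1  0.9  4.5] 5.8833
0.79 [-0.124  0.519 -0.04 ] [-1.8 -0.9  3.8] 6.1917
0.98 [-0.031  0.528  0.005] [-2.5  0.   3.2] 6.5
1.18 [-0.023  0.604 -0.038] [-3.2 -0.5  2.5] 6.8083
1.37 [ 0.007  0.615 -0.013] [-2.9 -0.4  3.1] 7.1167
```

Run:
```python
from h import *
command_gripper(.08)
p=state()["ee_pos"]; line_to([p[0],p[1],.2]); 
goto([.45,-.05,.3],down(1.8358))
cv2.imwrite("pics/t2.png",crop("top",370,180,75,70,8)); print(state()["time"])
```

```text
10.2
```

View pics/t2.png

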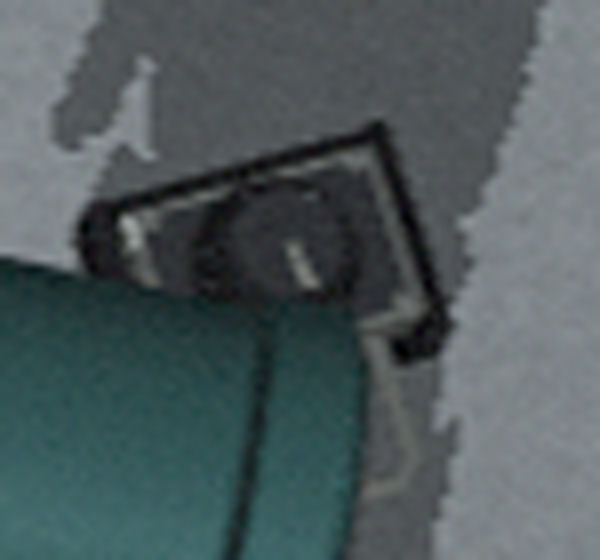

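The line's outer end is near (312,285) and it points roughly at the shackle, perhaps 0.15 rad short. The arm covers part of the lock, so I clear it and measure the line numerically.

Run:
```python
from h import *
goto([.45,.2,.3],down(1.8358))
im=snapshot("top")[180:250,370:445]; cv2.imwrite("pics/t3.png",cv2.resize(im[:,:,::-1],None,fx=8,fy=8,interpolation=cv2.INTER_CUBIC))
im=im.astype(float)
g=im.mean(2); roi=g[22:45,26:48]; print(np.round(roi).astype(int))
```

```text
[[ 24  24  29  38  42  58  66  55  45  42  43  30  44  51  47  54  51  62
   72  71 116 110]
 [ 56  82  93  64  36  29  30  43  50  71  63  41  37  36  48  51  47  49
   61  71 101 111]
 [155 118  54  31  43  41  55  78  80  76  77  83  96  82  43  48  48  44
   63  71  74 125]
 [ 49  34  32  21  45  69  79  76  75  74  79  76  80  78  72  48  50  44
   70  75  76 117]
 [ 46  27  30  36  66  79  77  78  78  79  77  76  77  79  77  70  52  42
   63  76  72 100]
 [ 32  38  40  55  74  77  78  78  75  77  73  78  79  80  80  84  56  37
   64  75  74  71]
 [ 35  36  56  76  76  75  75  78  73  76  75  75  79  77  80  77  63  37
   61  78  73  72]
 [ 31  31  37  65  78  76  77  75  77  78  80  78  80  76  78  78  68  37
   38  65  76  73]
 [ 39  41  58  73  73  76  81  78  78  96 134 117  75  74  74  77  69  48
   37  68  72  72]
 [ 52  43  45  65  76  80  81  79  76  71 166 160  74  72  72  82  72  47
   45  65  76  76]
 [ 33  40  64  72  75  75  80  75  76  72 136 156 114  75  77  79  70  46
   33  70  75  75]
 [ 32  33  46  51  70  78  75  77  77  76 112 187 161  74  77  81  59  49
   
[... 339 characters left out ...]
9  51  54  50  47  53  48  42
   59  70  76  73]
 [ 49  31  35  43  39  41  44  55  49  53  63  93  74  29  33  42  54  58
   71  73  77  79]
 [ 60  41  53  42  38  38  43  35  40  38  92 186 160  36  32  35  50  69
   79  94 114 137]
 [ 72  64  50  36  34  32  39  37  33  35  24 164 172  85  33  59 104 125
  149 164 165 162]
 [ 77  77  70  57  38  31  37  47  44  34  20  94  97  60  95 148 164 166
  159 127 104  98]
 [ 73  76  79  73  52  54  51  48  51  45  44 102 105 143 170 143 108  98
   97 137 167 137]
 [ 72  76  77  80  85  95 112 127 132 130 129 164 146  97  95  95 100  81
   57 123 166 161]
 [ 81  86 112 123 148 166 170 166 145 112  98 104 101  90  74  53  37  24
   32  91 148 168]]
```

View pics/t3.png

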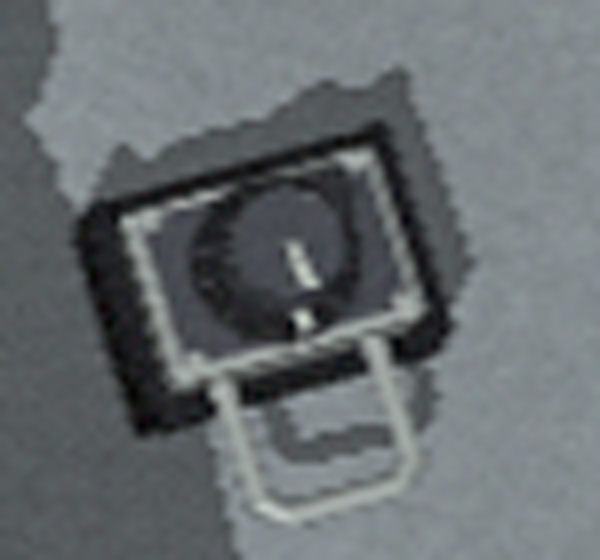

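The dial line, the plate mark and the body mark nearly coincide: in pixels the line slopes about 0.38 rad and the shackle legs about 0.31. That is within the notch. The bar's middle is at crop (340,503), unchanged. Next I grip the bar and pull; the pull is blocked harmlessly if the dial is off.

Run:
```python
from h import *
u=np.array([np.cos(Y),np.sin(Y)]); b=np.array([.545,-.2157]); o=down(Y+np.pi/2)
command_gripper(.032)
goto([*b,.15],o)
print(line_to([*b,.046],velocity=.06,force_limit=6),state()["ee_pos"],state()["ft_force"])
command_gripper(.0,20)
s=state();print(s["gripper_width"],s["grasp_force"],s["ft_force"],s["ee_pos"])
p=s["ee_pos"].copy(); 
d=line_to(p-np.r_[u,0]*.032,velocity=.03,force_limit=15)
s=state();print(d,s["ee_pos"],(p-s["ee_pos"])[:2]@u,s["ft_force"],s["gripper_width"],s["grasp_force"],s["time"])
cv2.imwrite("pics/p1.png",crop("scene",200,220,100,90,6))
```

```text
False [ 0.54529244 -0.21584847  0.0464591 ] [-0.52899458  0.00471274  0.81077564]
0.007026992398812275 19.999362230300903 [-1.52069346  0.34585416  1.25149683] [ 0.5448164  -0.21578456  0.04604401]
True [ 0.5184265  -0.22284474  0.04598217] 0.027317827379112272 [ 0.27529453 -0.80585699  2.23321374] 0.0073930036111613945 19.999175369739532 17.1333
```

View pics/p1.png

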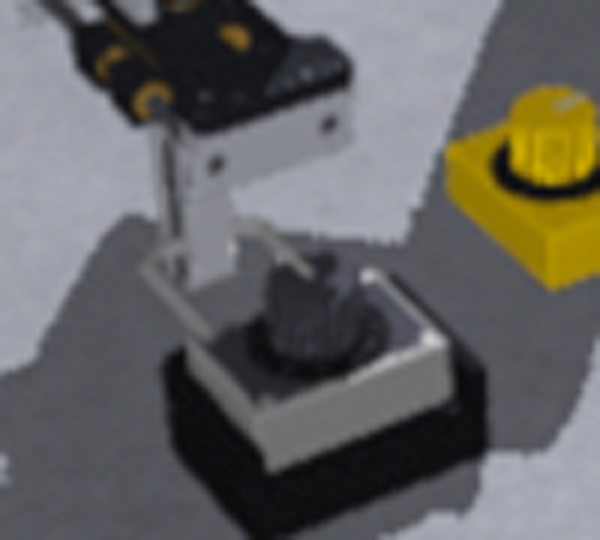

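The shackle came out 27 mm (25 mm plus play) and then stopped. The picture shows the bar still between the fingers, with the body in the rest. Now I lift along an arc about the rear edge.

Run:
```python
from h import *
u=np.r_[np.cos(Y),np.sin(Y),0]; wait(.3); command_gripper(0,16)
p=state()["ee_pos"].copy(); r,f0=.1348,.1115
for f in np.linspace(f0,1.4,9)[1:]:
    q=p+u*r*(np.cos(f0)-np.cos(f))*.97+np.r_[0,0,r*(np.sin(f)-np.sin(f0))+.003]
    line_to(q,velocity=.08); s=state(); print(round(f,2),s["ft_force"].round(1),round(s["gripper_width"],4),round(s["grasp_force"],1))
line_to(np.r_[q[:2],.31],velocity=.1); wait(.3); s=state(); print(s["ft_force"],s["ee_pos"],s["time"])
cv2.imwrite("pics/l1.png",np.hstack([crop("scene",190,120,130,150,4)[:,:],]))
```

```text
0.27 [ 1.7 -0.3 -2.6] 0.0073 16.0
0.43 [-0.3 -1.5 -2.6] 0.0074 16.0
0.59 [-0.2 -0.4 -1.8] 0.0071 16.0
0.76 [-0.7 -0.7 -1.7] 0.0075 16.0
0.92 [-1.5  0.1 -0.6] 0.0075 16.0
1.08 [-1.3 -0.2 -0.6] 0.0072 16.0
1.24 [-1.6 -1.   0.4] 0.0074 16.0
1.4 [-0.8 -0.5  0.1] 0.0075 16.0
[-0.02098448  0.41442689 -6.70292865] [ 0.62232631 -0.19446334  0.30973338] 22.9583
```

View pics/l1.png

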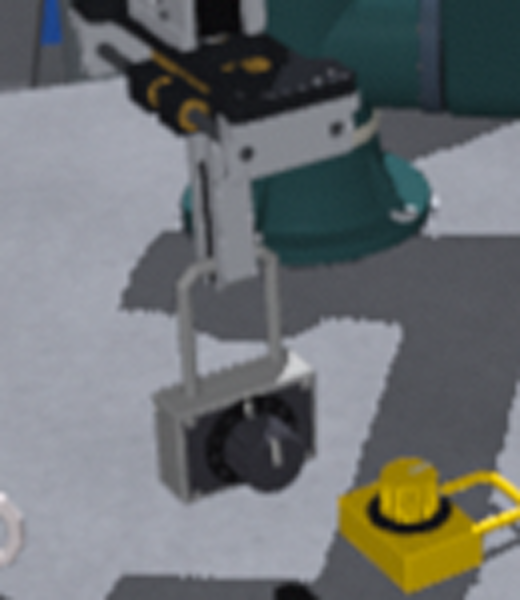

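The lock hangs open, carrying 6.7 N, with the dial facing outwards and the body below the shackle. I carry it over the staple.

Run:
```python
from h import *
line_to([*ST,.31],velocity=.09); line_to([*ST,.278],velocity=.05); wait(1)
s=state(); print(s["ft_force"],s["ee_pos"],s["gripper_width"],s["grasp_force"],s["time"])
cv2.imwrite("pics/e1.png",np.hstack([crop("scene",330,110,130,180,3),crop("top",200,140,130,180,3)]))
```

```text
[ 0.38652963 -0.42569828 -6.96476104] [0.58100717 0.18297792 0.27798859] 0.007349191344701367 15.998135805130005 29.1667
```

View pics/e1.png

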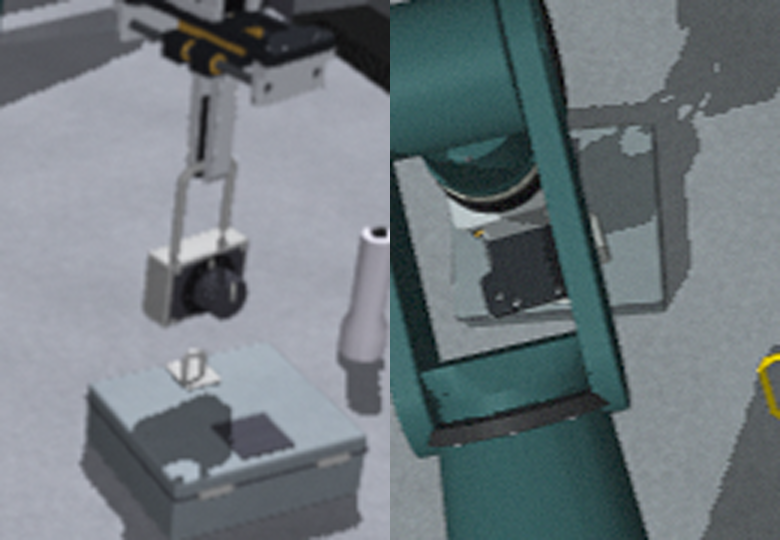

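The lock hangs open above the staple, with its lower edge about 5 cm clear of it. In the left view the body is near (200,275) and the staple near (193,365).

```bash
python3 -c "
from cell import *
print(hand_in())"
```

```text
the job is handed in; nothing more can be done
None
```

I turned the dial to zero, pulled the shackle open and handed the job in with the lock held by its shackle, open, about 5 cm above the staple (about 29 s of the 72 s used); no verdict was returned.

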